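# Nip a bundle of backing boards in the bench press

### The job

The bundle of backing boards lies ready in the bench press. Swing the crank's folded handle out until it stands upright, then wind the crank clockwise by it until the platen nips the bundle good and tight, without crushing the boards. Let go with the handle left standing, and leave everything else on the bench where it is.

Things in the scene. Friction and masses are not known exactly. Their poses are not given: they have to be found in the camera images.
- press: grey bench nipping press bolted to the bench: bed 220 x 320 mm, 25 mm high; two columns 125 mm to either side of its centre along its own y carry a crosshead 50 x 290 mm at 135 to 165 mm height; the screw runs down through its middle. Its place and yaw vary. Origin under the bed's centre, z up
- platen: dark steel pressing plate 160 x 200 mm, about 2 cm thick with its rubber facing, on the lower end of the rising screw, guided by the columns, seated on stiff disc springs (some 600 N a mm), 5 to 20 mm above the bundle at first. Screw, crank and handle sink with it, 12 mm a turn. Origin at the centre of its top face
- bundle: loose bundle of cardboard backing boards in two paper bands, 210 x 148 mm, some 4 cm thick (exact thickness not known), lying on a plywood packing board (11 to 17 mm thick) on the bed, under the platen. It hardly gives. Origin under its centre
- screw_axis (a point): point on the vertical screw axis, level with the handle's pivot pin and so with the axis of the folded grip, some 240 mm above the bench at first; sinks 12 mm a turn. The crank's flat steel arm (14 wide, 10 thick, top 13 mm below this point) sits on a hub 30 mm across, 23 mm below the point
- pivot (a point): centre of the handle's hinge pin at the outer end of the crank arm, 62 mm from the screw axis, at the height of point screw_axis. The pin lies level and along the crank's circle. It goes round and sinks with the crank
- grip_end (a point): centre of the free end face of the black revolving grip. The grip is a cylinder 22 mm in diameter that runs from 10 to 68 mm from the pivot pin and spins freely about its own length. Folded, it lies level over the arm, pointing across the hub, 2 mm clear of the arm; swung out, it stands upright over the pivot
- handle (a joint): angle of the handle on its hinge: 0 folded flat over the arm, 1.571 standing upright (stop). It stays where it is left; stiff: 1 to 1.5 N at the end of the grip. Swinging it moves the grip's free end in an arc about the pivot pin, up and outwards
- crank (a joint): angle of the crank about the screw, grows clockwise seen from above, which lowers the platen. At a grip 62 mm from the axis it drags with about 5 N. Once the platen bears on the boards this grows steeply, within some 25 mm of travel at the grip: below 8 N is hardly a nip, 10 to 14 N is good and tight, 18 N crushes them. That is while it turns; stopped, the screw's friction can hide 5 N or more of it
- spare_bundle: bystander: second banded bundle of boards, 210 x 148 mm, some 4 cm thick, lying on the bench; origin under its centre
- push_block: bystander: wooden push block 110 x 50 mm with a rib on top, 40 mm high, on the bench beside the press; origin under its centre
- tape_roll: bystander: roll of clear tape lying flat, 96 mm across, 48 mm high, on the bench; origin under its centre
- stapler: bystander: desk stapler 150 x 34 mm, 45 mm high, on the bench; origin under its centre
- pen_cup: bystander: white ceramic cup, 76 mm across, 95 mm high, on the bench; origin under its centre
- knife: bystander: utility knife with its grey body 140 x 26 mm, 14 mm high, on the bench; origin under its centre
- steel_rule: bystander: steel rule 320 x 30 x 4 mm, flat on the bench beyond the press; origin under its centre

How it is judged:
By the outcome, as a careful person would: the job done as asked, in the order asked, and still so for the second after the job is handed in, with the robot touching nothing.
It also fails if it takes over 70 s, if anything falls off the work surface, if the arm or the gripper's body presses on something with over 40 N, if the wrist force passes 120 N, or if a joint passes its speed limit or range.

### The arm

A 6-joint arm with a two-finger parallel gripper is mounted at the origin on the work surface. World frame = base frame: x ahead of the robot, y to its left, z up, the work surface at z = 0. Lengths are in m, angles in rad, forces in N, time in s.
With the tool pointing down it reaches from about 0.375 to 0.975 m from the base axis. Payload 3.8 kg.
Tool frame: the origin (TCP) lies at the very end of the fingers, on their centre line; the grasp point (between the pads) lies 19 mm behind it; z points along the fingers, y is the line along which they close (so a half turn about z gives the same grasp; the last joint's range is limited). The gripper opens to 85 mm and grips with 20 to 120 N. Pads are 22 mm wide; open, the fingers measure 114 mm over their backs; the gripper's body (76 mm by 85 mm) begins 54 mm behind the grasp point. The pads swing forward as they close: fully open they stand 13 mm farther back than shut.
Start: joints at [-1.311, 0.264, 1.604, -0, 1.274, -0.037], TCP at [0.197, -0.645, 0.231] pointing down, gripper open.
Joint ranges: [-2.63, 2.63], [-0.94, 2.18], [0.31, 2.57], [-1.31, 4.45], [0, 2.66], [-2.55, 2.55]. Speed limits (rad/s): [2.57, 2.57, 3.14, 3.14, 3.14, 3.14].

### API

Orientations are given as a rotation vector (axis times angle).
In Python, from workcell import monitor, viewer, job gives the robot as it stands. The module is installed in compiled form; this text tells all that it offers.
- The arm moves only by the tool step_arm, never from a script. Its argument "series" is one flat list of numbers, 4 for each row, row after row: the shift along the tool's x, y, z in m, then the turn about the tool's z in rad. A call has 1 to 8 rows; each row is the pose to reach, as a shift and turn from the pose commanded when the call began, along the tool's axes at that moment; what a row does not reach only later rows make up. A row lasts 1/8 s, in which the tool goes at most 62.5 mm and 10.7 degrees, less where a joint would pass 70% of its speed; a pose out of reach is approached as far as the arm can. A call with a gripper value outside its range is refused whole. "gripper" is the opening, from 0 (shut) to 1 (fully open), set as the call begins (left out, the last holds). The fingers move at their own pace and stop on an object; "newtons" is the grip in N (left out, the last holds). Time passes only in rows, so rows that repeat a pose let the fingers close. It gives the time, the measured TCP pose, the force, the opening and the grip force at its end, in the units of the state.
- monitor.read_state(): the state, without advancing time (a new reading comes with each control period).
- viewer.read_camera(name): name is "side" or "top" or "wrist"; returns a dict with "image" (420x560x3 uint8, red, green, blue), "intrinsics" (3x3 intrinsics, pixels), "distortion" ([k1, k2, p1, p2, k3] as OpenCV has them; the pictures are not rectified), "T" (4x4, takes a point from camera to world coordinates); the wrist camera has in their place "hand_eye" (4x4, takes a point from camera to tool coordinates, whose origin is the TCP and whose axes are the flange's). Camera axes: x right, y up, looking along -z (the intrinsics and any distortion apply to the point x, -y, -z); pixel columns grow to the right and rows downward; lengths in m; the calibration is good to about 2 mm. A picture is of the moment at which its call begins: read the wrist's pose just before it. There is no depth.
- job.finish_job(): hands the job in; it is judged then, once.
Trained networks look in a picture, given as the dict that the camera call returned (one of the last four; its "shot" number tells which), for a name from the list of things; names that differ only in an ending like _2 or _b are one class to them, and where a whole thing is asked for, a point or a joint stands for the part that bears it (a point fixed in the world has none). Each returns a list of dicts, best first, with "score" (0 to 1); they miss things now and then, are a little off and sometimes report something else, mostly with a low value. They report only what shows in the picture. A call takes as long as a camera call.
- viewer.boxes_of(picture, label): "extent" ([centre column, centre row, width, height] in pixels, round what is visible of it).
- viewer.spot_point(picture, label): "point" ([column, row] in pixels: a listed point, or the origin of a listed thing).
The state is a dict: "time": time; "q": joint angles; "joint_vel": joint speeds; "joint_torque": joint torques, N m; "tool_pos": TCP position; "tcp_rot": TCP orientation; "wrist_force": force on the tool from outside, world axes, zero at the start; "torque": the same for the moment, N m; "width": opening from 0.0 (shut) to 1.0 (fully open); "grip_force": force on a finger pad.
Only numpy, scipy, OpenCV 4.12 (cv2) and the standard library are available. Lean on these libraries where they do the work, as an engineer would, in place of code of your own. Each camera call takes 0.05 s, during which the arm holds its last target. There are 200 camera calls.

## Working session

There is one attempt and no reset: what is moved stays moved. The work goes in short steps, Python scripts to look and compute and a tool call to move; the robot and the scene stay as the last step left them, time stands still between calls to the robot, and variables do not carry over. Pictures are saved under pics/ and viewed, at most 10 in all, crops included, and the job is handed in when it is done.

Besides the shell and the picture viewer there is one more tool, called after "Emit:" as name(argument=value, ...) on one line, values as JSON. step_arm: Moves the arm, as the interface text tells. Its arguments: {"type":"object","properties":{"series":{"type":"array"},"gripper":{"type":"number"},"newtons":{"type":"number"}},"required":["series"]}

```bash
mkdir -p pics; cat > h.py <<'E'
import numpy as np, cv2
from scipy.spatial.transform import Rotation as R
from workcell import monitor, viewer, job
def ray(p,uv,T):
    u=cv2.undistortPoints(np.array([[uv]],float),np.array(p["intrinsics"]),np.array(p["distortion"]))[0,0]
    d=np.array([u[0],-u[1],-1.0]); T=np.array(T); return T[:3,3],T[:3,:3]@d/np.linalg.norm(d)
def tri(rays):
    A=sum(np.eye(3)-np.outer(d,d) for o,d in rays); b=sum((np.eye(3)-np.outer(d,d))@o for o,d in rays)
    x=np.linalg.solve(A,b); return x,[np.linalg.norm(np.cross(x-o,d)) for o,d in rays]
def atz(r,z): o,d=r; return o+d*(z-o[2])/d[2]
def snap(n):
    s=monitor.read_state(); p=viewer.read_camera(n)
    T=p.get("T")
    if T is None:
        M=np.eye(4); M[:3,:3]=R.from_rotvec(s["tcp_rot"]).as_matrix(); M[:3,3]=s["tool_pos"]; T=M@np.array(p["hand_eye"])
    return p,np.array(T)
def save(p,f): cv2.imwrite("pics/"+f,cv2.cvtColor(p["image"],cv2.COLOR_RGB2BGR))
E
python3 - <<'E'
from h import *
np.set_printoptions(precision=3,suppress=True)
P={n:snap(n) for n in("side","top","wrist")}
for n in P: save(P[n][0],n+"0.png"); print(n,P[n][1][:3,3],-P[n][1][:3,2])
for l in ["screw_axis","pivot","grip_end","press","platen"]:
    rs=[]
    for n in P:
        r=viewer.spot_point(P[n][0],l)
        if r: print(l,n,np.round(r[0]["point"],1),round(r[0]["score"],2)); 
        if r and r[0]["score"]>.4: rs.append(ray(P[n][0],r[0]["point"],P[n][1]))
    if len(rs)>1: print("  ",*tri(rs))
print(monitor.read_state())
E
```

```text
side [0.11  0.778 0.926] [ 0.328 -0.686 -0.65 ]
top [ 0.448 -0.071  1.298] [ 0.053  0.019 -0.998]
wrist [ 0.279 -0.62   0.373] [-0.313 -0.093 -0.945]
screw_axis side [262.7 188.5] 0.9
screw_axis top [248.  207.6] 0.67
   [0.527 0.036 0.237] [np.float64(0.002830335307215108), np.float64(0.002830335307215082)]
pivot side [272.9 172.2] 0.9
pivot top [273.  205.6] 0.9
   [ 0.53  -0.025  0.241] [np.float64(0.002968856212758469), np.float64(0.0029688562127587136)]
grip_end side [262.2 191.1] 0.72
grip_end top [244.1 208.8] 0.56
   [0.524 0.045 0.237] [np.float64(0.003182680611885663), np.float64(0.0031826806118858807)]
press side [265.7 256.5] 0.77
press top [257.2 214.1] 0.93
   [ 0.528  0.034 -0.   ] [np.float64(0.0003181232133309308), np.float64(0.00031812321333099373)]
platen side [265.  228.8] 0.88
platen top [250.6 215. ] 0.71
   [0.519 0.043 0.114] [np.float64(0.0007820469027227909), np.float64(0.0007820469027228038)]
{'time': 0.9, 'q': array([-1.311,  0.264,  1.604,  0.   ,  1.274, -0.037]), 'joint_vel': array([-0.001, -0.002, -0.001,  0.001, -0.001,  0.   ]), 'joint_torque': array([  0.   , -51.504, -36.773,  -0.   ,   0.001,   0.   ]), 'tool_pos': array([ 0.197, -0.645,  0.231]), 'tcp_rot': array([3.107, 0.465, 0.   ]), 'wrist_force': array([1.046, 0.828, 0.079]), 'torque': array([ 0.074,  0.019, -0.022]), 'grip_force': 0.0, 'width': 0.9954527814824903}
```

View pics/side0.png

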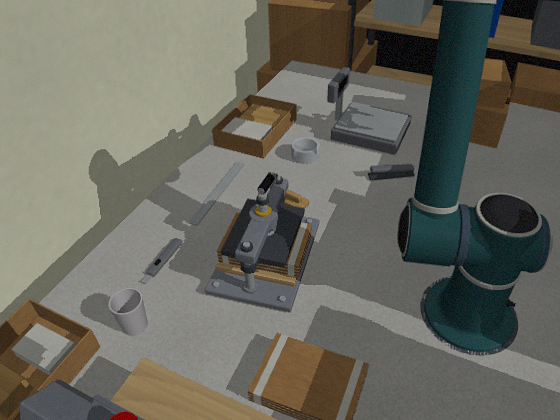

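View pics/top0.png

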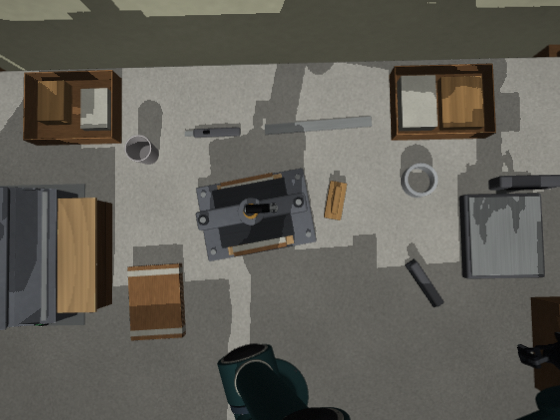

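The side view shows the press, with the crank handle folded at about (265,183). The top view shows the handle at (245–273, 208), pointing left (+y) over the hub from the pivot on the right, and nothing standing near the crank. I'll rise and move over it.

Emit:
step_arm(series=[0, 0, -0.06, 0, 0, 0, -0.12, 0, 0, 0, -0.19, 0, 0.04, -0.042, -0.19, 0, 0.082, -0.085, -0.19, 0, 0.125, -0.128, -0.19, 0, 0.168, -0.172, -0.19, 0, 0.21, -0.216, -0.19, 0])

```text
time: 1.9
tool_pos: [0.3357, -0.3756, 0.4215]
tcp_rot: [3.107, 0.464, 0.001]
wrist_force: [0.4, -1.1, -0.7]
width: 1.001
grip_force: 0.0
```

Emit:
step_arm(series=[0.04, -0.042, 0, -0.17, 0.08, -0.084, 0, -0.34, 0.12, -0.126, 0, -0.51, 0.16, -0.168, 0, -0.68, 0.2, -0.21, 0, -0.85, 0.24, -0.252, 0, -1.02, 0.28, -0.29, 0, -1.19, 0.3, -0.313, 0, -1.27])

```text
time: 2.9
tool_pos: [0.5312, 0.0121, 0.4211]
tcp_rot: [-2.219, -2.223, -0.0]
wrist_force: [-0.4, -1.3, -0.2]
width: 1.0
grip_force: 0.0
```

Emit:
step_arm(series=[0, 0, 0, 0, 0, 0, 0, 0])

```text
time: 3.15
tool_pos: [0.5301, 0.009, 0.4213]
tcp_rot: [2.227, 2.216, -0.001]
wrist_force: [0.1, 0.2, -0.2]
width: 0.999
grip_force: 0.0
```

```bash
python3 - <<'E'
from h import *
np.set_printoptions(precision=3,suppress=True)
P={n:snap(n) for n in("side","top","wrist")}
save(P["wrist"][0],"wrist1.png"); print(P["wrist"][1][:3,3],-P["wrist"][1][:3,2])
for l in ["screw_axis","pivot","grip_end","press"]:
    rs=[]
    for n in P:
        r=viewer.spot_point(P[n][0],l)
        if r:
            a=ray(P[n][0],r[0]["point"],P[n][1]); rs.append(a)
            print(l,n,np.round(r[0]["point"],1),round(r[0]["score"],2),atz(a,0.239))
    if len(rs)>1: print("  ",*tri(rs))
s=monitor.read_state();print(s["q"],s["tool_pos"],s["wrist_force"]); print(R.from_rotvec(s["tcp_rot"]).as_matrix())
E
```

```text
[0.531 0.093 0.565] [-0.002 -0.327 -0.945]
screw_axis side [262.4 188.1] 0.66 [0.524 0.036 0.239]
screw_axis wrist [279.2 161.5] 0.83 [0.527 0.036 0.239]
   [0.526 0.035 0.237] [np.float64(0.0012097323702669137), np.float64(0.0012097323702669404)]
pivot side [271.7 172.8] 0.86 [ 0.53  -0.026  0.239]
pivot top [274.2 206.9] 0.44 [ 0.529 -0.027  0.239]
pivot wrist [283.9 214.2] 0.59 [ 0.531 -0.021  0.239]
   [ 0.53  -0.025  0.237] [np.float64(0.0015143949261402236), np.float64(0.0018928346154011228), np.float64(0.0030643212092068767)]
grip_end side [258.3 189.9] 0.72 [0.53  0.046 0.239]
grip_end wrist [280.1 152.7] 0.88 [0.528 0.045 0.239]
   [0.529 0.046 0.239] [np.float64(0.0009476522722926586), np.float64(0.0009476522722926039)]
press side [264.8 255.5] 0.75 [0.423 0.225 0.239]
press top [315.9 122.6] 0.7 [ 0.734 -0.133  0.239]
   [ 0.767 -0.186 -0.276] [np.float64(0.10478353407661024), np.float64(0.10478353407661008)]
[-0.029 -0.071  1.628 -0.     1.585 -0.025] [0.53  0.01  0.421] [-0.08   0.169 -0.736]
[[ 0.004  1.    -0.   ]
 [ 1.    -0.004 -0.   ]
 [-0.    -0.    -1.   ]]
```

View pics/wrist1.png

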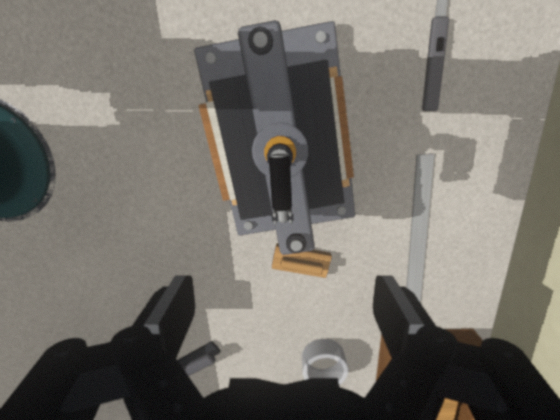

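The wrist view shows the folded black grip from its end at (279,155) to the hinge at (284,214). It is nearly along tool x, and both sides are free for the fingers. I'll lower over the grip and close gently.

Emit:
step_arm(series=[0.006, -0.001, 0.04, -0.04, 0.013, -0.001, 0.09, -0.04, 0.013, -0.001, 0.135, -0.04, 0.013, -0.001, 0.165, -0.04, 0.013, -0.001, 0.185, -0.04, 0.013, -0.001, 0.198, -0.04, 0.013, -0.001, 0.198, -0.04], gripper=0.7)

```text
time: 4.78
tool_pos: [0.5293, 0.0225, 0.223]
tcp_rot: [-2.181, -2.261, 0.001]
wrist_force: [0.8, 0.0, 1.0]
width: 0.701
grip_force: 0.0
```

Emit:
step_arm(series=[0, 0, 0, 0, 0, 0, 0, 0, 0, 0, 0, 0, 0, 0, 0, 0, 0, 0, 0, 0, 0, 0, 0, 0], gripper=0, newtons=20)

```text
time: 5.52
tool_pos: [0.5273, 0.0227, 0.2239]
tcp_rot: [-2.179, -2.259, 0.005]
wrist_force: [-7.8, -0.1, 4.1]
width: 0.244
grip_force: 22.6
```

```bash
python3 - <<'E'
from h import *
np.set_printoptions(precision=3,suppress=True)
p,T=snap("wrist"); save(p,"wrist2.png")
for l in ["pivot","grip_end"]:
    r=viewer.spot_point(p,l)
    if r: print(l,r[0],atz(ray(p,r[0]["point"],T),.239))
s=monitor.read_state();print(s)
E
```

```text
pivot {'point': [285.4, 369.3], 'score': 0.65} [ 0.531 -0.023  0.239]
grip_end {'point': [282.5, 252.9], 'score': 0.67} [0.527 0.044 0.239]
{'time': 5.675, 'q': array([-0.004, -0.007,  1.922,  0.   ,  1.231, -0.041]), 'joint_vel': array([ 0.001,  0.002, -0.   , -0.001, -0.   , -0.   ]), 'joint_torque': array([ -0.514, -33.761, -38.096,  -0.068,  -2.564,   0.084]), 'tool_pos': array([0.527, 0.023, 0.224]), 'tcp_rot': array([-2.178, -2.259,  0.005]), 'wrist_force': array([-7.49 ,  1.352,  4.281]), 'torque': array([0.012, 1.277, 0.086]), 'grip_force': 22.581325471401215, 'width': 0.24340288725006998}
```

View pics/wrist2.png

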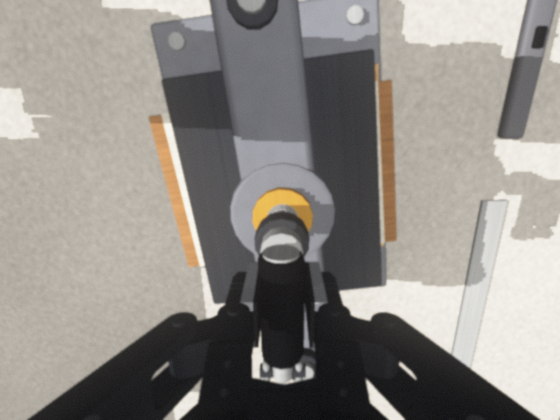

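The grip sits between the pads, with its end at (283,253) and its hinge at (285,369). There is a side force of about 7 N because the gripper is 2 mm off centre. I'll correct that while swinging the first half of the arc.

Emit:
step_arm(series=[0, -0.001, 0, 0, 0, -0.002, 0, 0, -0.001, -0.002, -0.0092, 0, -0.0036, -0.002, -0.018, 0, -0.0079, -0.002, -0.0261, 0, -0.0138, -0.002, -0.0332, 0])

```text
time: 6.42
tool_pos: [0.5273, 0.0086, 0.2564]
tcp_rot: [-2.18, -2.26, 0.001]
wrist_force: [-4.2, 0.9, -6.4]
width: 0.247
grip_force: 20.0
```

Emit:
step_arm(series=[-0.0071, -0.001, -0.0059, 0, -0.0152, -0.001, -0.0102, 0, -0.024, -0.001, -0.0129, 0, -0.0332, -0.001, -0.0138, 0, -0.036, -0.001, -0.0138, 0, -0.036, -0.001, -0.0138, 0])

```text
time: 7.18
tool_pos: [0.5289, -0.0276, 0.2724]
tcp_rot: [2.181, 2.26, 0.003]
wrist_force: [-4.4, 3.8, 1.9]
width: 0.235
grip_force: 19.5
```

```bash
cat > look.py <<'E'
from h import *
import sys
np.set_printoptions(precision=4,suppress=True)
s=monitor.read_state();print(s["tool_pos"],s["wrist_force"],s["q"])
P={n:snap(n) for n in sys.argv[2:]}
for l in ["screw_axis","pivot","grip_end"]:
    rs=[]
    for n in P:
        r=viewer.spot_point(P[n][0],l)
        if r: rs.append(ray(P[n][0],r[0]["point"],P[n][1])); print(l,n,np.round(r[0]["point"]),round(r[0]["score"],2))
    if len(rs)>1: print("  ",*tri(rs))
a=[cv2.resize(P[n][0]["image"][110:270,180:350] if n!="wrist" else P[n][0]["image"],(400,376)) for n in P]
cv2.imwrite("pics/"+sys.argv[1],cv2.cvtColor(np.hstack(a[:2]),cv2.COLOR_RGB2BGR))
E
python3 look.py a3.png side wrist top
```

```text
[ 0.5289 -0.0276  0.2724] [-4.3837  3.7838  1.8693] [-0.0997 -0.0383  1.8624  0.001   1.3151 -0.1354]
screw_axis wrist [283. 142.] 0.91
screw_axis top [251. 209.] 0.65
   [0.528  0.0333 0.2069] [np.float64(0.0007966746346228153), np.float64(0.0007966746346227121)]
pivot side [273. 178.] 0.57
pivot wrist [285. 241.] 0.85
pivot top [315. 124.] 0.5
   [ 0.6146 -0.1025  0.1652] [np.float64(0.04667278384288346), np.float64(0.0924245671893536), np.float64(0.1331372795457213)]
grip_end side [264. 154.] 0.64
grip_end wrist [281. 277.] 0.69
   [ 0.5305 -0.0007  0.3124] [np.float64(0.003692368692949098), np.float64(0.0036923686929490936)]
```

View pics/a3.png

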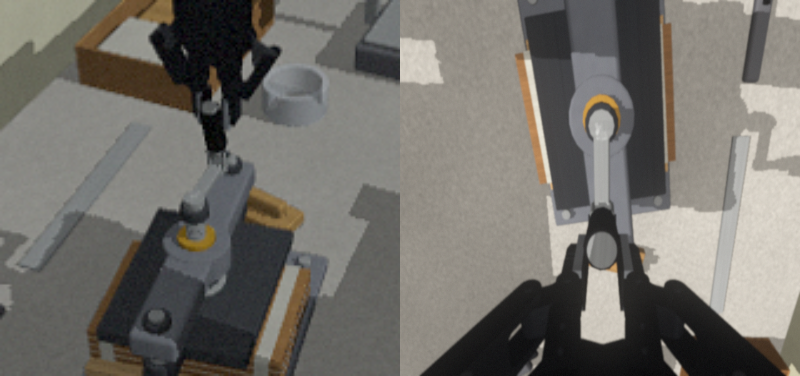

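```bash
python3 - <<'E'
from h import *
np.set_printoptions(precision=4,suppress=True)
P={n:snap(n) for n in ("side","wrist")}
def pix(n,X):
    p,T=P[n]; c=np.linalg.inv(T)@np.append(X,1); c=c[:3]*[1,-1,-1]
    return cv2.projectPoints(c.reshape(1,1,3),np.zeros(3),np.zeros(3),np.array(p["intrinsics"]),np.array(p["distortion"]))[0].ravel()
for n in P:
    for t in (60,75,90):
        t=np.radians(t); print(n,pix(n,np.array([.530,-.0255+.068*np.cos(t),.239+.068*np.sin(t)])))
    print("pivot",pix(n,np.array([.530,-.0255,.239])))
    print([ (np.round(x["point"]),round(x["score"],2)) for x in viewer.spot_point(P[n][0],"grip_end")])
E
```

```text
side [264.2658 160.6419]
side [267.3195 154.4663]
side [270.6301 149.692 ]
pivot [271.6397 172.8118]
[(array([268., 157.]), 0.61), (array([389., 173.]), 0.47), (array([264., 226.]), 0.45)]
wrist [287.1444 231.0373]
wrist [285.7565 275.5291]
wrist [284.1845 316.0489]
pivot [283.6808 245.7119]
[(array([282., 278.]), 0.83)]
```

By the pixels the handle stands at only about 76° (wrist grip end at row 278, where upright would be 316), so it has slipped forward in the pads. I'll push it further out.

Emit:
step_arm(series=[-0.003, 0, 0, 0, -0.006, 0, 0, 0, -0.009, 0, 0, 0, -0.012, 0, 0, 0, -0.012, 0, 0, 0])

```text
time: 8.6
tool_pos: [0.5305, -0.0411, 0.2724]
tcp_rot: [2.178, 2.256, 0.002]
wrist_force: [0.3, -2.2, 1.9]
width: -0.0
grip_force: 1.1
```

```bash
python3 look.py a4.png side wrist
```

```text
[ 0.5305 -0.0411  0.2724] [ 0.3392 -2.1925  1.8658] [-0.1226 -0.0354  1.8598 -0.0023  1.3117 -0.1575]
screw_axis side [262. 187.] 0.95
screw_axis wrist [277. 117.] 0.96
   [0.5254 0.0367 0.2412] [np.float64(0.00015747667395676386), np.float64(0.0001574766739566583)]
pivot side [273. 173.] 0.63
pivot wrist [284. 220.] 0.77
   [ 0.529  -0.0236  0.2387] [np.float64(0.0028621793633277067), np.float64(0.0028621793633280294)]
grip_end side [269. 151.] 0.76
grip_end wrist [279. 257.] 0.73
   [ 0.5275 -0.0093  0.3137] [np.float64(0.0015306893993255206), np.float64(0.001530689399325522)]
```

View pics/a4.png

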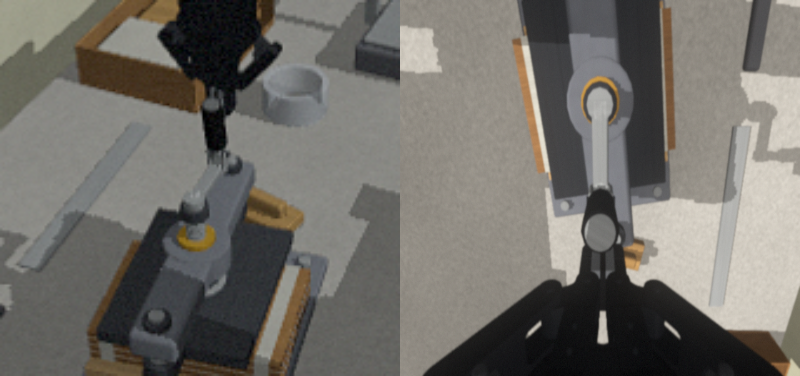

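The fingers have shut outside the handle because the grip was squeezed out inward. I'll back off, open and measure the handle unobstructed.

Emit:
step_arm(series=[-0.01, 0, -0.01, 0, -0.01, 0, -0.05, 0, -0.01, 0, -0.1, 0, -0.01, 0, -0.13, 0, -0.01, 0, -0.13, 0], gripper=0.6)

```text
time: 9.62
tool_pos: [0.5303, -0.0496, 0.4039]
tcp_rot: [2.178, 2.258, 0.006]
wrist_force: [0.5, -0.5, -0.2]
width: 0.597
grip_force: 0.0
```

```bash
python3 look.py a5.png wrist side top
```

```text
[ 0.5303 -0.0496  0.4039] [ 0.4668 -0.4699 -0.1634] [-0.1404 -0.0707  1.6583  0.0005  1.5481 -0.1763]
screw_axis wrist [280. 103.] 0.98
screw_axis side [264. 187.] 0.61
screw_axis top [316. 124.] 0.44
   [ 0.6033 -0.0435  0.2165] [np.float64(0.11006332866021984), np.float64(0.05995224712044728), np.float64(0.1556418423488829)]
pivot side [275. 174.] 0.91
pivot top [273. 205.] 0.46
   [ 0.5281 -0.0268  0.2368] [np.float64(0.006108814951203385), np.float64(0.006108814951203689)]
grip_end wrist [281. 162.] 0.88
grip_end side [165. 257.] 0.59
   [0.6174 0.0896 0.1208] [np.float64(0.15548601361598838), np.float64(0.15548601361598846)]
```

View pics/a5.png

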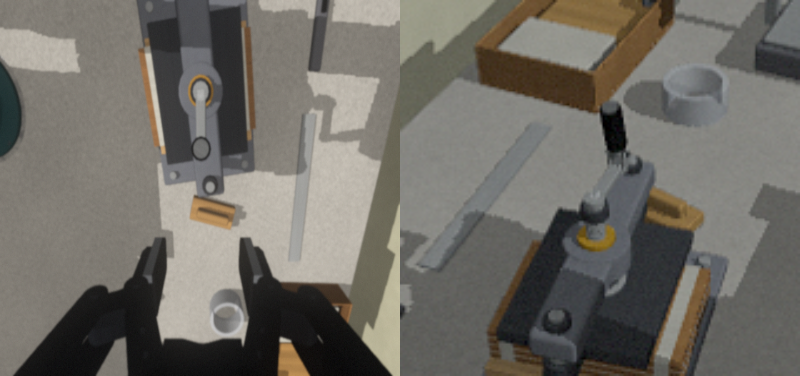

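```bash
python3 - <<'E'
from h import *
np.set_printoptions(precision=4,suppress=True)
p,T=snap("wrist"); print(T[:3,3])
print(atz(ray(p,[281,164],T),.3055), atz(ray(p,[280,103],T),.239),atz(ray(p,[280,103],T),.224))
E
```

```text
[0.527  0.0352 0.5433]
[ 0.5265 -0.0081  0.3055] [0.5236 0.0356 0.239 ] [0.5235 0.0356 0.224 ]
```

The handle stands at about 75°, and the wrist view shows its end disk at (281,164). I'll shut the fingers and push it out to its stop from the inner side.

Emit:
step_arm(series=[0.045, 0.001, 0, 0, 0.085, 0.002, 0, 0, 0.085, 0.002, 0.05, 0, 0.085, 0.002, 0.1, 0, 0.085, 0.002, 0.132, 0, 0.085, 0.002, 0.132, 0], gripper=0)

```text
time: 11.02
tool_pos: [0.5258, 0.0357, 0.265]
tcp_rot: [-2.178, -2.258, 0.007]
wrist_force: [0.1, -1.0, 1.5]
width: 0.0
grip_force: 0.0
```

Emit:
step_arm(series=[-0.008, 0, 0, 0, -0.016, 0, 0, 0, -0.022, 0, 0, 0, -0.027, 0, 0, 0, -0.031, 0, 0, 0, -0.034, 0, 0, 0])

```text
time: 11.78
tool_pos: [0.5293, 0.0016, 0.2685]
tcp_rot: [2.181, 2.261, 0.001]
wrist_force: [-0.1, 2.1, 1.3]
width: -0.002
grip_force: 0.7
```

Emit:
step_arm(series=[-0.002, 0, 0, 0, -0.004, 0, 0, 0, -0.005, 0, 0, 0, -0.005, 0, 0, 0])

```text
time: 12.28
tool_pos: [0.5293, -0.0034, 0.2682]
tcp_rot: [-2.181, -2.261, 0.0]
wrist_force: [-0.7, 0.7, 0.6]
width: 0.001
grip_force: 0.4
```

Emit:
step_arm(series=[-0.0015, 0, 0, 0, -0.003, 0, 0, 0, -0.003, 0, 0, 0])

```text
time: 12.65
tool_pos: [0.5294, -0.0047, 0.2684]
tcp_rot: [-2.179, -2.259, -0.004]
wrist_force: [-0.6, 6.5, 0.8]
width: 0.0
grip_force: 3.3
```

```bash
cat >> h.py <<'E'
def handle():
    p,T=snap("wrist"); 
    for l,z in (("grip_end",.307),("pivot",.239),("screw_axis",.239)):
        r=viewer.spot_point(p,l)
        if r: print(l,np.round(r[0]["point"]),round(r[0]["score"],2),np.round(atz(ray(p,r[0]["point"],T),z),4))
    return p
E
python3 -c "
from h import *
handle()"
```

```text
grip_end [277. 360.] 0.82 [ 0.5285 -0.022   0.307 ]
pivot [278. 362.] 0.36 [ 0.5299 -0.0893  0.239 ]
screw_axis [281. 185.] 0.83 [0.5274 0.0366 0.239 ]
```

The handle is at its stop: 6.5 N at y=-0.0047, and the grip end now measures directly over the pivot. Next I'll rise, open, and straddle the upright grip as a loose fork.

Emit:
step_arm(series=[0.015, 0, 0, 0, 0.015, 0, -0.04, 0, 0.015, 0, -0.085, 0, 0, 0, -0.085, 0, -0.019, 0, -0.085, 0, -0.019, 0, -0.085, 0], gripper=0.55)

```text
time: 13.6
tool_pos: [0.5294, -0.0266, 0.3514]
tcp_rot: [-2.182, -2.257, 0.004]
wrist_force: [0.4, 1.1, -0.0]
width: 0.552
grip_force: 0.0
```

```bash
cat > plan.py <<'E'
from h import *
import sys
# plan.py dphi nrows [lead]: rows round the axis from the measured pose
C=np.array([.527,.036]); r=.062
def plan(dphi,n):
    s=monitor.read_state(); M=R.from_rotvec(s["tcp_rot"]).as_matrix(); p=s["tool_pos"]
    a=np.arctan2(*(p[:2]-C)[::-1]); yaw=np.degrees(np.arctan2(M[1,0],M[0,0]))
    print("p",np.round(p,4),"F",np.round(s["wrist_force"],1),"rad",round(np.linalg.norm(p[:2]-C),4),"alpha",round(np.degrees(a),1),"yaw",round(yaw,1),"q6",round(s["q"][5],2),"t",s["time"])
    t=np.array([np.sin(a),-np.cos(a)]); e=-t@s["wrist_force"][:2]*-1
    print("tangential load",round(-t@s["wrist_force"][:2],2),"radial out",round(s["wrist_force"][:2]@[np.cos(a),np.sin(a)],2))
    out=[]
    for k in range(1,n+1):
        f=k*dphi; w=np.append(C+r*np.array([np.cos(a-f),np.sin(a-f)])-p[:2],-.012*f/2/np.pi)
        out+=[*np.round(M.T@w,4),round(f,2)]
    print([float(x) for x in out])
if __name__=="__main__":
    handle(); plan(float(sys.argv[1]),int(sys.argv[2]))
E
python3 plan.py .15 8
```

```text
grip_end [282. 236.] 0.85 [ 0.5294 -0.0228  0.307 ]
pivot [284. 205.] 0.8 [ 0.5304 -0.024   0.239 ]
screw_axis [282. 133.] 0.89 [0.5266 0.036  0.239 ]
p [ 0.5297 -0.0251  0.3522] F [-0.7 -0.1 -0.3] rad 0.0612 alpha -87.4 yaw 92.0 q6 -0.13 t 13.8
tangential load -0.72 radial out 0.06
[-0.0002, -0.0093, 0.0003, 0.15, 0.0018, -0.0183, 0.0006, 0.3, 0.0051, -0.027, 0.0009, 0.45, 0.0097, -0.0351, 0.0012, 0.6, 0.0155, -0.0424, 0.0015, 0.75, 0.0222, -0.0488, 0.0018, 0.9, 0.0299, -0.054, 0.0021, 1.05, 0.0382, -0.0581, 0.0024, 1.2]
```

Emit:
step_arm(series=[0, 0, 0.045, 0, 0, 0, 0.09, 0, 0, 0, 0.09, 0])

```text
time: 14.18
tool_pos: [0.5269, -0.0246, 0.2586]
tcp_rot: [-2.175, -2.256, 0.009]
wrist_force: [0.5, -0.4, -0.3]
width: 0.552
grip_force: 0.0
```

Emit:
step_arm(series=[0, 0, 0, -0.01, 0, 0, 0, -0.01, 0, 0, 0, -0.01], gripper=0.31)

```text
time: 14.55
tool_pos: [0.5309, -0.0253, 0.2653]
tcp_rot: [2.169, 2.271, 0.002]
wrist_force: [-1.2, -0.3, 0.9]
width: 0.312
grip_force: 1.1
```

```bash
python3 plan.py .17 8
```

```text
grip_end [277. 328.] 0.83 [ 0.5293 -0.0236  0.307 ]
pivot [282. 251.] 0.63 [ 0.5308 -0.0234  0.239 ]
screw_axis [278. 149.] 0.68 [0.5259 0.036  0.239 ]
p [ 0.5307 -0.0253  0.2643] F [-0.9  0.2  0.7] rad 0.0615 alpha -86.5 yaw 92.6 q6 -0.14 t 14.75
tangential load -0.86 radial out -0.23
[0.0002, -0.0105, 0.0003, 0.17, 0.0027, -0.0207, 0.0006, 0.34, 0.0069, -0.0304, 0.0009, 0.51, 0.0127, -0.0392, 0.0012, 0.68, 0.0198, -0.0469, 0.0015, 0.85, 0.0282, -0.0533, 0.0018, 1.02, 0.0376, -0.0581, 0.0022, 1.19, 0.0476, -0.0613, 0.0025, 1.36]
```

Emit:
step_arm(series=[0, -0.0105, 0.0003, 0.17, 0.0025, -0.0207, 0.0006, 0.34, 0.0067, -0.0304, 0.0009, 0.51, 0.0125, -0.0392, 0.0012, 0.68, 0.0196, -0.0469, 0.0015, 0.85, 0.028, -0.0533, 0.0018, 1.02, 0.0374, -0.0581, 0.0022, 1.19, 0.0474, -0.0613, 0.0025, 1.36])

```text
time: 15.75
tool_pos: [0.4679, 0.0178, 0.2615]
tcp_rot: [3.113, 0.393, 0.005]
wrist_force: [1.1, -4.5, -0.6]
width: 0.312
grip_force: 2.7
```

```bash
python3 plan.py .12 8
```

```text
grip_end [291. 333.] 0.58 [0.4719 0.0161 0.307 ]
pivot [292. 253.] 0.95 [0.4723 0.0136 0.239 ]
screw_axis [545. 334.] 0.74 [ 0.4564 -0.1605  0.239 ]
p [0.4674 0.0188 0.2614] F [ 1.1 -2.8  1.8] rad 0.062 alpha -163.9 yaw 14.9 q6 1.3 t 15.95
tangential load 3.04 radial out -0.26
[0.0003, -0.0074, 0.0002, 0.12, 0.0015, -0.0148, 0.0004, 0.24, 0.0036, -0.0219, 0.0007, 0.36, 0.0065, -0.0288, 0.0009, 0.48, 0.0102, -0.0352, 0.0011, 0.6, 0.0146, -0.0412, 0.0013, 0.72, 0.0197, -0.0466, 0.0016, 0.84, 0.0254, -0.0513, 0.0018, 0.96]
```

Emit:
step_arm(series=[0.0003, -0.009, 0.0002, 0.14, 0.0018, -0.018, 0.0004, 0.28, 0.0045, -0.0265, 0.0007, 0.42, 0.0083, -0.0345, 0.001, 0.56, 0.0132, -0.0418, 0.0013, 0.7, 0.019, -0.0482, 0.0016, 0.84, 0.0256, -0.0535, 0.0018, 0.98, 0.0328, -0.0574, 0.002, 1.12])

```text
time: 16.95
tool_pos: [0.4833, 0.0823, 0.2591]
tcp_rot: [2.852, -1.315, -0.003]
wrist_force: [-4.0, -3.8, 3.6]
width: 0.311
grip_force: 2.6
```

```bash
python3 plan.py .12 2
```

```text
pivot [291. 248.] 0.97 [0.4852 0.075  0.239 ]
screw_axis [280. 363.] 0.75 [0.4357 0.1425 0.239 ]
p [0.4839 0.0827 0.2587] F [-0.1 -0.3  1.3] rad 0.0636 alpha 132.7 yaw -49.4 q6 2.55 t 17.15
tangential load 0.25 radial out -0.11
[0.0018, -0.0075, 0.0002, 0.12, 0.0028, -0.0148, 0.0005, 0.24]
```

I've wound about 2.4 rad and the drag is still only the free 5 N, but the last joint is at its end. I'll lift off, turn back by half a turn and take the grip again.

Emit:
step_arm(series=[0.001, 0, 0, 0, 0.001, 0, 0, 0, 0.0015, 0, -0.045, 0, 0.0015, 0, -0.09, 0, 0.0015, 0, -0.09, -0.18, 0.0015, 0, -0.09, -0.36, 0.0015, 0, -0.09, -0.54, 0.0015, 0, -0.09, -0.72], gripper=0.55)

```text
time: 18.15
tool_pos: [0.485, 0.0817, 0.3487]
tcp_rot: [-3.133, 0.214, -0.0]
wrist_force: [0.7, -0.5, 0.0]
width: 0.549
grip_force: 0.0
```

Emit:
step_arm(series=[0, 0, 0, -0.18, 0, 0, 0, -0.36, 0, 0, 0, -0.54, 0, 0, 0, -0.72, 0, 0, 0, -0.9, 0, 0, 0, -1.08, 0, 0, 0, -1.26, 0, 0, 0, -1.44])

```text
time: 19.15
tool_pos: [0.485, 0.0816, 0.3487]
tcp_rot: [-2.497, -1.905, -0.001]
wrist_force: [0.2, -0.2, -1.1]
width: 0.55
grip_force: 0.0
```

Emit:
step_arm(series=[0, 0, 0, -0.18, 0, 0, 0, -0.36, 0, 0, 0, -0.54, 0, 0, 0, -0.72, 0, 0, 0, -0.9, 0, 0, 0, -0.98, 0, 0, 0, -0.98])

```text
time: 20.02
tool_pos: [0.485, 0.0816, 0.3487]
tcp_rot: [-1.317, -2.852, -0.001]
wrist_force: [0.8, -0.8, 0.7]
width: 0.55
grip_force: 0.0
```

```bash
python3 plan.py .12 1; cat > gap.py <<'E'
from h import *
P={n:snap(n) for n in ("side","top")}
for l in ("platen","bundle","press","grip_end","pivot"):
    rs=[]
    for n in P:
        r=viewer.spot_point(P[n][0],l)
        if r: rs.append(ray(P[n][0],r[0]["point"],P[n][1])); print(l,n,np.round(r[0]["point"]),round(r[0]["score"],2),np.round(atz(rs[-1],.307 if l=="grip_end" else .236),3))
    if len(rs)>1: print(*tri(rs))
E
python3 gap.py
```

```text
grip_end [278. 237.] 0.58 [0.4803 0.0827 0.307 ]
pivot [282. 206.] 0.59 [0.4829 0.0833 0.239 ]
screw_axis [283. 270.] 0.81 [0.5232 0.0377 0.239 ]
p [0.4849 0.0815 0.3488] F [ 0.4 -0.   0. ] rad 0.062 alpha 132.7 yaw 130.4 q6 -0.59 t 20.225
tangential load -0.24 radial out -0.25
[-0.0001, 0.0074, 0.0002, 0.12]
platen side [264. 227.] 0.82 [0.464 0.15  0.236]
platen top [251. 215.] 0.68 [0.511 0.031 0.236]
[0.52054737 0.04319006 0.11999429] [np.float64(0.0025517806078062194), np.float64(0.0025517806078061028)]
bundle side [220. 192.] 0.64 [0.61  0.085 0.236]
press side [266. 256.] 0.55 [0.422 0.223 0.236]
press top [258. 213.] 0.63 [0.516 0.014 0.236]
[ 0.53033766  0.03237512 -0.0011506 ] [np.float64(0.0010051435708361021), np.float64(0.0010051435708360998)]
grip_end side [261. 190.] 0.64 [0.482 0.117 0.307]
pivot side [270. 206.] 0.75 [0.482 0.083 0.236]
pivot top [232. 226.] 0.54 [0.486 0.075 0.236]
[0.48574133 0.076183   0.22944848] [np.float64(0.0004464009585487793), np.float64(0.0004464009585489087)]
```

Emit:
step_arm(series=[0, 0, 0.045, -0.04, 0, 0, 0.09, -0.04, 0, 0, 0.09, -0.04])

```text
time: 21.2
tool_pos: [0.4819, 0.0812, 0.2547]
tcp_rot: [-1.255, -2.871, 0.006]
wrist_force: [-0.1, 0.1, 0.5]
width: 0.549
grip_force: 0.0
```

Emit:
step_arm(series=[0, 0, 0, 0, 0, 0, 0, 0, 0, 0, 0, 0], gripper=0.31)

```text
time: 21.58
tool_pos: [0.4856, 0.0813, 0.2608]
tcp_rot: [1.258, 2.877, 0.002]
wrist_force: [-3.0, -2.4, 2.9]
width: 0.31
grip_force: 1.6
```

```bash
python3 plan.py .1 4
```

```text
grip_end [277. 323.] 0.77 [0.4795 0.0856 0.307 ]
pivot [282. 249.] 0.61 [0.4829 0.0848 0.239 ]
screw_axis [282. 332.] 0.73 [0.5218 0.0419 0.239 ]
p [0.4855 0.0815 0.2598] F [-2.  -1.8  1.3] rad 0.0616 alpha 132.4 yaw 132.8 q6 -0.63 t 21.775
tangential load 2.7 radial out -0.01
[0.0001, 0.0062, 0.0002, 0.1, -0.0009, 0.0123, 0.0004, 0.2, -0.0025, 0.0183, 0.0006, 0.3, -0.0046, 0.0241, 0.0008, 0.4]
```

Emit:
step_arm(series=[0, 0.0062, 0.0002, 0.1, -0.001, 0.0123, 0.0004, 0.2, -0.0026, 0.0183, 0.0006, 0.3])

```text
time: 22.15
tool_pos: [0.4999, 0.092, 0.2587]
tcp_rot: [-1.678, -2.655, 0.001]
wrist_force: [-3.6, -3.0, 3.8]
width: 0.311
grip_force: 2.4
```

Emit:
step_arm(series=[-0.0003, 0.0062, 0.0002, 0.1, -0.0012, 0.0123, 0.0004, 0.2, -0.0027, 0.0183, 0.0006, 0.3])

```text
time: 22.52
tool_pos: [0.5173, 0.0979, 0.258]
tcp_rot: [-2.056, -2.374, 0.0]
wrist_force: [-4.4, -2.0, 5.3]
width: 0.31
grip_force: 2.4
```

```bash
python3 plan.py .1 4
```

```text
grip_end [276. 328.] 0.57 [0.5144 0.1051 0.307 ]
pivot [281. 252.] 0.66 [0.5163 0.1026 0.239 ]
p [0.5179 0.098  0.2576] F [-0.9 -0.5  1.7] rad 0.0626 alpha 98.4 yaw 98.5 q6 -0.01 t 22.725
tangential load 0.96 radial out -0.33
[-0.001, 0.0062, 0.0002, 0.1, -0.0019, 0.0123, 0.0004, 0.2, -0.0035, 0.0183, 0.0006, 0.3, -0.0056, 0.0241, 0.0008, 0.4]
```

Emit:
step_arm(series=[-0.0005, 0.0062, 0.0002, 0.1, -0.0015, 0.0123, 0.0004, 0.2, -0.003, 0.0183, 0.0006, 0.3])

```text
time: 23.1
tool_pos: [0.5356, 0.0976, 0.257]
tcp_rot: [-2.385, -2.042, 0.001]
wrist_force: [-5.3, -0.2, 4.0]
width: 0.311
grip_force: 2.4
```

Emit:
step_arm(series=[-0.0003, 0.0062, 0.0002, 0.1, -0.0012, 0.0123, 0.0004, 0.2, -0.0027, 0.0183, 0.0006, 0.3])

```text
time: 23.48
tool_pos: [0.5534, 0.0926, 0.2565]
tcp_rot: [-2.663, -1.662, -0.0]
wrist_force: [-4.5, 1.8, 2.7]
width: 0.315
grip_force: 2.4
```

Emit:
step_arm(series=[-0.0003, 0.0062, 0.0002, 0.1, -0.0012, 0.0123, 0.0004, 0.2, -0.0027, 0.0183, 0.0006, 0.3])

```text
time: 23.85
tool_pos: [0.5689, 0.0826, 0.256]
tcp_rot: [-2.881, -1.245, -0.001]
wrist_force: [-3.8, 2.4, 3.8]
width: 0.314
grip_force: 2.4
```

Emit:
step_arm(series=[-0.0005, 0.0062, 0.0002, 0.1, -0.0014, 0.0123, 0.0004, 0.2, -0.003, 0.0183, 0.0006, 0.3])

```text
time: 24.22
tool_pos: [0.5805, 0.0682, 0.2554]
tcp_rot: [-3.034, -0.801, -0.002]
wrist_force: [-3.2, 4.9, 2.0]
width: 0.307
grip_force: 2.4
```

Emit:
step_arm(series=[-0.0004, 0.0062, 0.0002, 0.1, -0.0013, 0.0123, 0.0004, 0.2])

```text
time: 24.48
tool_pos: [0.5857, 0.057, 0.2551]
tcp_rot: [-3.099, -0.494, -0.002]
wrist_force: [-1.7, 3.6, 1.7]
width: 0.308
grip_force: 2.4
```

Emit:
step_arm(series=[-0.0003, 0.0062, 0.0002, 0.1, -0.0012, 0.0123, 0.0004, 0.2, -0.0027, 0.0183, 0.0006, 0.3])

```text
time: 24.85
tool_pos: [0.5893, 0.0389, 0.2545]
tcp_rot: [-3.137, -0.025, -0.003]
wrist_force: [-0.6, 4.9, 1.2]
width: 0.308
grip_force: 2.4
```

Emit:
step_arm(series=[-0.0003, 0.0062, 0.0002, 0.1, -0.0012, 0.0123, 0.0004, 0.2, -0.0027, 0.0183, 0.0006, 0.3])

```text
time: 25.22
tool_pos: [0.5874, 0.0205, 0.254]
tcp_rot: [-3.106, 0.444, -0.004]
wrist_force: [1.4, 5.5, 0.9]
width: 0.311
grip_force: 2.4
```

```bash
python3 plan.py .1 4
```

```text
grip_end [275. 335.] 0.94 [0.5965 0.0212 0.307 ]
pivot [281. 255.] 0.61 [0.5936 0.0209 0.239 ]
p [0.5872 0.0196 0.2539] F [1.8 3.7 1.8] rad 0.0623 alpha -15.2 yaw -16.0 q6 1.84 t 25.425
tangential load 4.03 radial out 0.75
[-0.0006, 0.0062, 0.0002, 0.1, -0.0014, 0.0123, 0.0003, 0.2, -0.0028, 0.0184, 0.0005, 0.3, -0.0049, 0.0242, 0.0007, 0.4]
```

Emit:
step_arm(series=[-0.0004, 0.0062, 0.0002, 0.1, -0.0013, 0.0123, 0.0004, 0.2, -0.0028, 0.0183, 0.0006, 0.3])

```text
time: 25.8
tool_pos: [0.5796, 0.0027, 0.2534]
tcp_rot: [-3.007, 0.903, -0.004]
wrist_force: [2.0, 3.7, 1.9]
width: 0.309
grip_force: 2.5
```

Emit:
step_arm(series=[-0.0003, 0.0062, 0.0002, 0.1, -0.0012, 0.0123, 0.0004, 0.2, -0.0027, 0.0183, 0.0006, 0.3])

```text
time: 26.18
tool_pos: [0.5676, -0.0115, 0.2528]
tcp_rot: [-2.838, 1.342, -0.004]
wrist_force: [4.8, 3.1, 0.5]
width: 0.31
grip_force: 2.5
```

```bash
python3 plan.py .1 1;python3 gap.py
```

```text
grip_end [276. 332.] 0.77 [ 0.5769 -0.0175  0.307 ]
pivot [283. 254.] 0.65 [ 0.5725 -0.0156  0.239 ]
screw_axis [285. 339.] 0.91 [0.5353 0.028  0.239 ]
p [ 0.567  -0.0118  0.2528] F [3.4 2.1 0.9] rad 0.0623 alpha -50.1 yaw -50.4 q6 2.39 t 26.375
tangential load 3.99 radial out 0.61
[-0.0006, 0.0062, 0.0002, 0.1]
platen side [264. 230.] 0.95 [0.458 0.158 0.236]
platen top [252. 214.] 0.67 [0.513 0.029 0.236]
[0.52174212 0.04116411 0.10669193] [np.float64(0.0012575478691742405), np.float64(0.0012575478691741527)]
bundle side [219. 194.] 0.44 [0.61  0.092 0.236]
press side [267. 255.] 0.55 [0.421 0.219 0.236]
press top [256. 215.] 0.84 [0.511 0.017 0.236]
[0.5236876  0.03580422 0.00988847] [np.float64(0.0008151398911504771), np.float64(0.0008151398911504236)]
grip_end side [257. 177.] 0.73 [0.511 0.079 0.307]
pivot side [254. 178.] 0.78 [0.562 0.007 0.236]
pivot top [267. 192.] 0.51 [ 0.567 -0.01   0.236]
[ 0.56987766 -0.00873735  0.22239612] [np.float64(0.0013673629129282733), np.float64(0.0013673629129283711)]
```

No contact yet after about 10.8 mm of sink. I'll regrasp with a half turn back.

Emit:
step_arm(series=[0, -0.001, 0, 0, 0, -0.001, 0, 0, 0, -0.001, -0.045, 0, 0, -0.001, -0.09, 0, 0, -0.001, -0.09, -0.18, 0, -0.001, -0.09, -0.36, 0, -0.001, -0.09, -0.54, 0, -0.001, -0.09, -0.72], gripper=0.55)

```text
time: 27.98
tool_pos: [0.566, -0.0116, 0.3413]
tcp_rot: [3.132, -0.246, -0.005]
wrist_force: [0.2, 0.4, -0.1]
width: 0.55
grip_force: 0.0
```

Emit:
step_arm(series=[0, 0, 0, -0.18, 0, 0, 0, -0.36, 0, 0, 0, -0.54, 0, 0, 0, -0.72, 0, 0, 0, -0.9, 0, 0, 0, -1.08, 0, 0, 0, -1.26, 0, 0, 0, -1.44])

```text
time: 28.98
tool_pos: [0.566, -0.0116, 0.3412]
tcp_rot: [-2.515, -1.879, 0.004]
wrist_force: [0.0, -0.5, -0.0]
width: 0.55
grip_force: 0.0
```

Emit:
step_arm(series=[0, 0, 0, -0.18, 0, 0, 0, -0.36, 0, 0, 0, -0.54, 0, 0, 0, -0.72, 0, 0, 0, -0.9, 0, 0, 0, -0.98, 0, 0, 0, -0.98])

```text
time: 29.85
tool_pos: [0.5662, -0.0115, 0.3414]
tcp_rot: [-1.345, -2.837, 0.001]
wrist_force: [-0.4, -0.3, -0.1]
width: 0.55
grip_force: 0.0
```

```bash
python3 plan.py .12 1
```

```text
grip_end [290. 238.] 0.84 [ 0.5658 -0.0035  0.307 ]
pivot [287. 204.] 0.97 [ 0.5647 -0.0041  0.239 ]
screw_axis [280. 130.] 0.68 [0.5232 0.0379 0.239 ]
p [ 0.5667 -0.0113  0.342 ] F [ 0.4 -0.8  0.7] rad 0.0618 alpha -50.0 yaw 129.3 q6 -0.75 t 30.05
tangential load -0.18 radial out 0.9
[0.0001, -0.0074, 0.0002, 0.12]
```

Emit:
step_arm(series=[0, 0, 0.045, -0.01, 0, 0, 0.09, -0.01, 0, 0, 0.09, -0.01])

```text
time: 30.42
tool_pos: [0.5637, -0.011, 0.2478]
tcp_rot: [-1.327, -2.838, 0.005]
wrist_force: [0.3, -0.4, 0.7]
width: 0.551
grip_force: 0.0
```

Emit:
step_arm(series=[0, 0, 0, 0, 0, 0, 0, 0, 0, 0, 0, 0], gripper=0.31)

```text
time: 30.8
tool_pos: [0.5681, -0.0113, 0.2545]
tcp_rot: [1.329, 2.843, 0.003]
wrist_force: [0.3, -0.1, -0.4]
width: 0.311
grip_force: 0.0
```

```bash
python3 plan.py .1 3
```

```text
grip_end [289. 325.] 0.66 [ 0.5627 -0.0009  0.307 ]
pivot [289. 248.] 0.65 [ 0.5656 -0.0022  0.239 ]
screw_axis [277. 148.] 0.87 [0.5259 0.0356 0.239 ]
p [ 0.5672 -0.0112  0.2529] F [0.1 0.9 0.5] rad 0.062 alpha -49.6 yaw 129.9 q6 -0.76 t 31.0
tangential load 0.68 radial out -0.61
[0.0003, -0.0062, 0.0002, 0.1, 0.0011, -0.0123, 0.0004, 0.2, 0.0026, -0.0183, 0.0006, 0.3]
```

Emit:
step_arm(series=[0.0003, -0.0062, 0.0002, 0.1, 0.0011, -0.0123, 0.0004, 0.2, 0.0026, -0.0183, 0.0006, 0.3])

```text
time: 31.38
tool_pos: [0.5529, -0.0203, 0.2524]
tcp_rot: [1.743, 2.61, 0.006]
wrist_force: [4.1, 1.6, -1.0]
width: 0.308
grip_force: 2.5
```

Emit:
step_arm(series=[0.0003, -0.0062, 0.0002, 0.1, 0.0012, -0.0123, 0.0004, 0.2, 0.0027, -0.0183, 0.0006, 0.3])

```text
time: 31.75
tool_pos: [0.5352, -0.0256, 0.2519]
tcp_rot: [2.113, 2.32, 0.006]
wrist_force: [5.2, 0.4, -0.1]
width: 0.314
grip_force: 2.6
```

Emit:
step_arm(series=[0.0003, -0.0062, 0.0002, 0.1, 0.0012, -0.0123, 0.0004, 0.2, 0.0027, -0.0183, 0.0006, 0.3])

```text
time: 32.12
tool_pos: [0.5167, -0.0251, 0.2513]
tcp_rot: [2.436, 1.978, 0.005]
wrist_force: [5.6, -1.7, -1.3]
width: 0.308
grip_force: 2.9
```

Emit:
step_arm(series=[0.0003, -0.0062, 0.0002, 0.1, 0.0012, -0.0123, 0.0004, 0.2])

```text
time: 32.38
tool_pos: [0.5062, -0.0221, 0.2511]
tcp_rot: [2.619, 1.723, 0.009]
wrist_force: [9.4, -4.8, -4.0]
width: 0.307
grip_force: 5.7
```

Contact: the load jumped to about 10.5 N. I'll go on in small steps.

Emit:
step_arm(series=[0, -0.0015, 0, 0.02, 0.0001, -0.003, 0.0001, 0.05])

```text
time: 32.62
tool_pos: [0.5041, -0.0213, 0.2511]
tcp_rot: [2.658, 1.66, 0.01]
wrist_force: [10.3, -6.0, -4.1]
width: 0.312
grip_force: 6.1
```

```bash
python3 -c "
from plan import *
plan(.05,2)"
```

```text
p [ 0.5041 -0.0213  0.2511] F [10.3 -6.  -4.1] rad 0.0617 alpha -111.8 yaw 64.0 q6 0.36 t 32.625
tangential load 11.8 radial out 1.7
[-0.0004, -0.0031, 0.0001, 0.05, -0.0004, -0.0062, 0.0001, 0.1]
```

The load is 11.8 N while turning, which is in the middle of the good range. I'll relax the fork, check the handle, then lift.

Emit:
step_arm(series=[0, 0.002, 0, 0, 0, 0.0045, 0, 0, 0, 0.0045, 0, 0])

```text
time: 33.0
tool_pos: [0.5051, -0.0219, 0.2505]
tcp_rot: [2.663, 1.665, 0.002]
wrist_force: [2.6, -0.8, 0.7]
width: 0.309
grip_force: 1.5
```

Emit:
step_arm(series=[0, 0, 0, 0, 0, 0, 0, 0, 0, 0, 0, 0, 0, 0, -0.045, 0, 0, 0, -0.09, 0, 0, 0, -0.09, 0], gripper=0.55)

```text
time: 33.75
tool_pos: [0.5065, -0.0218, 0.345]
tcp_rot: [2.66, 1.663, 0.011]
wrist_force: [0.1, 0.3, 0.2]
width: 0.55
grip_force: 0.0
```

```bash
python3 - <<'E'
from plan import *
plan(.1,1)
p,T=snap("wrist"); save(p,"w9.png")
for l,zs in (("grip_end",(.294,)),("pivot",(.226,)),("screw_axis",(.226,))):
    for r in viewer.spot_point(p,l)[:1]: print(l,np.round(r["point"]),round(r["score"],2),np.round(atz(ray(p,r["point"],T),zs[0]),4))
E
```

```text
p [ 0.5065 -0.0218  0.345 ] F [0.1 0.3 0.2] rad 0.0613 alpha -109.5 yaw 64.0 q6 0.36 t 33.75
tangential load 0.0 radial out -0.36
[-0.0011, -0.0061, 0.0001, 0.1]
grip_end [286. 236.] 0.86 [ 0.5095 -0.0214  0.294 ]
pivot [288. 205.] 0.58 [ 0.5126 -0.0231  0.226 ]
screw_axis [271. 136.] 0.62 [0.5256 0.0358 0.226 ]
```

View pics/w9.png

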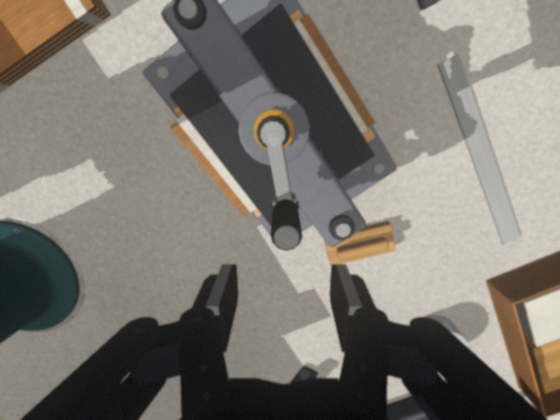

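The final view shows the grip upright, with its end at (286,236) and pivot at row 205. Those are the same rows as when it was pressed against its stop. The gripper is clear and the bystanders in view are undisturbed, so I'm handing in.

```bash
python3 -c "
from h import *
print(job.finish_job())"
```

```text
the job is handed in; nothing more can be done
None
```

I swung the handle upright to its stop and wound the crank clockwise until it took about 11.8 N while turning, inside the 10–14 N band. I then let go with the handle standing and handed the job in at about 34 s; the arm touched nothing but the handle.

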